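# Slide the brass spacer along the rail into the gauge pocket

## Robot

A 7-joint arm with a two-finger parallel gripper is mounted at the origin on the work surface. World frame = base frame: x ahead of the robot, y to its left, z up, the work surface at z = 0. Lengths are in m, angles in rad, forces in N, time in s.
With the tool pointing down it reaches from about 0.425 to 0.925 m from the base axis. Payload 6.8 kg.
Tool frame: the origin (TCP) lies between the finger pads; the fingertips stand 17 mm ahead of it and the grasp point (between the pads) lies 2 mm behind it; x points along the fingers, y is the direction in which the jaws open and shut, and the axes are right-handed (so a half turn about x gives the same grasp; the last joint's range is limited). The gripper opens to 85 mm and grips with 20 to 120 N. Pads are 22 mm wide; open, the fingers measure 114 mm over their backs; the gripper's body (76 mm by 85 mm) begins 54 mm behind the grasp point. The pads swing forward as they close: fully open they stand 13 mm farther back than shut.
Start: joints at [-1.353, 0.477, 0.022, 1.555, -0.011, 1.109, -0.083], TCP at [0.216, 0.64, 0.248] pointing down, gripper open.
Joint ranges: [-2.96, 2.96], [-0.34, 2.1], [-1.41, 1.46], [0.24, 2.44], [-1.37, 4.51], [0.17, 1.92], [-2.96, 2.96]. Speed limits (rad/s): [2.39, 2.39, 3.14, 3.14, 3.14, 3.14, 3.14].

## Interface

Orientations are given as a rotation vector (axis times angle).
In Python, from bench import r gives the robot as it stands. The module is installed in compiled form; this text tells all that it offers.
- The arm moves only by the tool apply_moves, never from a script. Its argument "increments" is text: rows parted by semicolons, each of 7 numbers parted by spaces: the finger opening in mm, from 0 to 85.4, then the shift along the tool's x, y, z normalised to -1 to 1, where 1 is 100 cm, then the turn, a rotation vector about the tool's x, y, z normalised to -1 to 1, where 1 is 0.12 rad. In form: gripper x y z wx wy wz; .... A call has exactly 8 rows; each row shifts and turns the commanded pose from where the row before left it, along the tool's axes as they then stand; what a row does not reach is not made up. A row lasts 1/10 s, in which the tool goes at most 50 mm and 8.59 degrees, less where a joint would pass 70% of its speed; a pose out of reach is approached as far as the arm can. A call with a number of a shift or a turn outside -1 to 1 is refused whole. A call with a gripper value outside its range is refused whole. The fingers move at their own pace and stop on an object; "squeeze" is the grip in N (left out, the last holds). Time passes only in rows, so rows that do not move let the fingers close, or fill a call up. It gives the time, the measured TCP pose, the force and the opening at its end, in the units of the state.
- r.get_obs(): the state, without advancing time (a new reading comes with each control period).
- r.grab_frame(name): name is "scene" or "top"; returns a dict with "color" (400x640x3 uint8, blue, green, red), "fx", "fy", "cx", "cy" (pixels), "k1" (the pictures are not rectified: a ray, as slopes to the right and down, at radius r is drawn at 1 + k1 r^2 times it, then the intrinsics apply), "origin" and "orientation" of the camera in the world. Camera axes: x right, y up, looking along -z (the intrinsics and any distortion apply to the point x, -y, -z); pixel columns grow to the right and rows downward; lengths in m; the calibration is good to about 2 mm. A picture is of the moment at which its call begins. There is no depth.
- r.hand_in(): hands the job in, once; it reports no verdict.
The state is a dict: "clock": time; "joints": joint angles; "qvel": joint speeds; "tau": joint torques, N m; "tcp_pos": TCP position; "orientation": TCP orientation; "contact_force": force on the tool from outside, world axes, zero at the start; "moment": the same for the moment, N m; "grip_width": finger opening in m.
Only numpy, scipy, OpenCV 4.12 (cv2) and the standard library are available. Lean on these libraries where they do the work, as an engineer would, in place of code of your own. Each camera call takes 0.05 s, during which the arm holds its last target. There are 200 camera calls.

## Task

On the aluminium gauge plate, push the brass spacer flat against the long dark rail, then, keeping it against the rail, slide it along into the corner pocket beside the dial gauge until it is fully home against the end stop. Only push it with the fingers: do not lift or tip it, and leave the other dies, punches and the bottle where they are. Let go and move clear at the end.

Things in the scene. Friction and masses are not known exactly. Their poses are not given: they have to be found in the camera images.
- plate: Fixed aluminium gauge plate on the bench, 180 (x) x 395 (y) x 12 mm, from y = -180 to +215; origin on its underside, mid-way in x, z up, top face 12 mm above the bench. It carries the rail along its +x side, running along y, and at its +y end the end stop and red lip that make the corner pocket, open towards -y. Behind the stop lies a dial gauge, 54 mm across, top 22 mm above the plate.
- rail (a point): Middle of the rail's working face, at the level of the plate's top; plate frame x = +55, y = 0 mm. The straight dark steel rail is 14 mm high above the plate, 18 mm thick, from plate y = -180 to +165 mm; the working face looks to the plate's -x. Axes are the plate's.
- stop (a point): Inner corner where the rail's face meets the end stop's face, at the level of the plate's top; plate frame x = +55, y = +140 mm. The dark end stop is 14 mm high; its working face looks to the plate's -y. Axes are the plate's.
- lip (a point): Inner face of the red lip, 39.5 mm from the rail's face and parallel to it, 14 mm high, at the level of the plate's top; plate frame x = +15.5, y = +127 mm. The lip runs from plate y = +112 to +142 mm, and a flared lead-in continues it to about y = +95 mm, reaching back to x = -4 mm. Axes are the plate's.
- spacer: Loose brass block, 36 (x) x 60 (y) x 20 mm high, 0.2 to 0.4 kg, a flat dark slot mark on top along its length; origin at the centre of its underside. It starts flat on the plate, off the rail, its long side within 30 degrees of the rail's direction; same either way round. It slides at 1 to 4 N and squares up to the rail when pushed against it.
- spacer_mid (a point): Centre of the brass spacer, half-way up (10 mm above its underside).
- pocket (a point): Where the spacer's centre lies when it is fully home in the pocket: plate frame x = +37, y = +110, 22 mm above the bench. Its axes are those of the plate.
- die_plate: Loose steel round die, 44 mm across, 24 mm high, dark slot in its top, standing on the plate away from the rail, on either side of the spacer; origin at the centre of its underside. It must stay where it is.
- die_ring: Loose steel round die, 48 mm across, 28 mm high, with a copper-edged dark hole, standing on the plate's near (-x) corner at the pocket's (+y) end; origin at the centre of its underside. It must stay where it is.
- punch_a: Loose steel punch, 32 mm across, 85 mm tall, standing on the bench to the left of the plate; origin at the centre of its underside. It must stay where it is.
- punch_b: Loose steel punch, 36 mm across, 70 mm tall, standing on the bench to the right of the plate; origin at the centre of its underside. It must stay where it is.
- die_big: Loose steel round die, 64 mm across, 30 mm high, on the bench to the right of the plate; origin at the centre of its underside. It must stay where it is.
- oil: Loose yellow oil bottle with a red cap, 44 mm across, 110 mm tall, on the bench to the left of the plate; origin at the centre of its underside. It must stay where it is.
Things that resemble listed ones, but are neither listed nor needed, are in the scene too. Of the things that look like the spacer, the smallest one is meant.

How it is judged:
On the way, in this order (a step that is already met when the one before it is completed fails the run):
1. the spacer lies flat against the rail, still short of the pocket (x of spacer_mid in the frame of plate above 0.032 m and y of spacer_mid in the frame of plate below 0.08 m and angle between the y axis of spacer and the y axis of plate, either way round below 0.15 rad), for 0.2 s.
2. the spacer is fully home in the corner pocket (x of spacer_mid in the frame of plate above 0.0335 m and y of spacer_mid in the frame of plate above 0.107 m and angle between the y axis of spacer and the y axis of plate, either way round below 0.06 rad), for 0.2 s.
At the end, for the whole second after the job is handed in: The spacer lies flat in the corner pocket, at rest, within 3.5 mm of the rail and 3 mm of the end stop, square to the rail within 0.06 rad (all of step 2 and z of spacer_mid in the frame of plate below 0.025 m and angle between spacer's own z axis and vertical below 0.06 rad and linear speed of spacer below 0.01 m/s); the robot touches nothing.
It fails at once if the spacer is lifted off the plate (over 8 mm) (z of spacer_mid in the frame of plate above 0.03 m).
It fails at once if the spacer is pushed off the plate or tipped (over 0.3 rad) (z of spacer_mid in the frame of plate below 0.012 m or angle between spacer's own z axis and vertical above 0.3 rad).
It fails at once if the spacer comes more than 12 mm off the rail on the last stretch to the pocket (the last 60 mm) (y of spacer_mid in the frame of plate above 0.05 m and x of spacer_mid in the frame of plate below 0.025 m).
It fails at once if another die, a punch or the bottle is moved over 15 mm (distance of any of die_plate, die_ring, punch_a, punch_b, die_big, oil from where it was at the start of the episode above 0.015 m).
It also fails if it takes over 45 s, if anything falls off the work surface, if the arm or the gripper's body presses on something with over 40 N, if the wrist force passes 120 N, or if a joint passes its speed limit or range.

## Working session

There is one attempt and no reset: what is moved stays moved. The work goes in short steps, Python scripts to look and compute and a tool call to move; the robot and the scene stay as the last step left them, time stands still between calls to the robot, and variables do not carry over. Pictures are saved under pics/ and viewed, about 8 in all and at most 12, crops included, and the job is handed in when it is done.

Besides the shell and the picture viewer there is one more tool, called after "Emit:" by a JSON object that holds its "name" and its "arguments". apply_moves: Moves the arm, as the interface text tells. Scaled input: -1 to 1 covers 100 cm each way for a shift and 0.12 rad each way for a turn. Its arguments: {"type":"object","properties":{"increments":{"type":"string"},"squeeze":{"type":"number"}},"required":["increments"]}

```bash
mkdir -p pics
cat > h.py <<'E'
import numpy as np,cv2
from scipy.spatial.transform import Rotation as R
from bench import r
def ray(f,u,v):
    x=(u-f["cx"])/f["fx"];y=(v-f["cy"])/f["fy"];k=f["k1"];xu,yu=x,y
    for _ in range(30):
        s=1+k*(xu*xu+yu*yu);xu,yu=x/s,y/s
    return rot(f)@np.array([xu,-yu,-1.])
def rot(f):
    o=np.array(f["orientation"],float)
    return o if o.shape==(3,3) else R.from_rotvec(o).as_matrix()
def pt(f,u,v,z):
    d=ray(f,u,v);o=np.array(f["origin"]);return o+d*(z-o[2])/d[2]
def px(f,p):
    q=rot(f).T@(np.array(p)-np.array(f["origin"]));x,y=q[0]/-q[2],-q[1]/-q[2]
    s=1+f["k1"]*(x*x+y*y);return f["cx"]+f["fx"]*x*s,f["cy"]+f["fy"]*y*s
E
python3 - <<'E'
from h import *
for n in("scene","top"):
    f=r.grab_frame(n);cv2.imwrite(f"pics/{n}0.png",f["color"]);print({k:v for k,v in f.items() if k!="color"})
o=r.get_obs();print(o);print(R.from_rotvec(o["orientation"]).as_matrix())
E
```

```text
{'fx': 426.49131360435774, 'fy': 426.49131360435774, 'cx': 318.7791410686192, 'cy': 200.14116775142034, 'k1': 0.03674137968838729, 'origin': array([ 1.17146947, -0.51955275,  0.65833283]), 'orientation': array([0.89287438, 0.44674196, 0.89402098])}
{'fx': 462.41897490038366, 'fy': 462.41897490038366, 'cx': 317.83705519347956, 'cy': 197.30357002353443, 'k1': -0.12999417869939237, 'origin': array([ 0.34427186, -0.00212301,  1.23375176]), 'orientation': array([ 0.07248535, -0.09609591, -1.58110642])}
{'clock': 0.1, 'joints': array([-1.35307529,  0.47773357,  0.02234359,  1.55632667, -0.01151105,
        1.10929686, -0.08310002]), 'qvel': array([ 0.00188783, -0.00061289,  0.00180316, -0.00413229, -0.0007556 ,
        0.00041396, -0.00076712]), 'tau': array([ 4.39950600e-03, -5.97758710e+01,  1.61422905e+00, -2.81956440e+01,
        1.29577535e-02,  4.97450194e-03, -1.65361109e-05]), 'tcp_pos': array([0.21590561, 0.63901759, 0.24742305]), 'orientation': array([ 0.25440466,  1.55578814, -0.25697266]), 'contact_force': array([ 0.29322187, -0.12248968, -0.47753732]), 'moment': array([ 0.06111853, -0.0150855 , -0.00348625]), 'grip_width': 0.08539974292944}
[[-4.18653891e-04  3.20072655e-01  9.47392907e-01]
 [-1.58193110e-03  9.47391593e-01 -3.20072910e-01]
 [-9.99998661e-01 -1.63271008e-03  1.09703712e-04]]
```

View pics/top0.png

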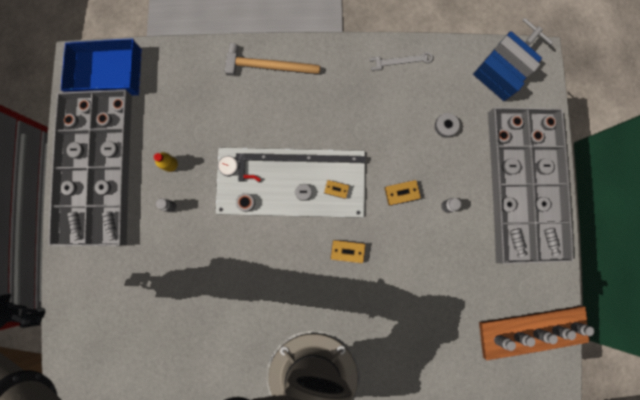

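View pics/scene0.png

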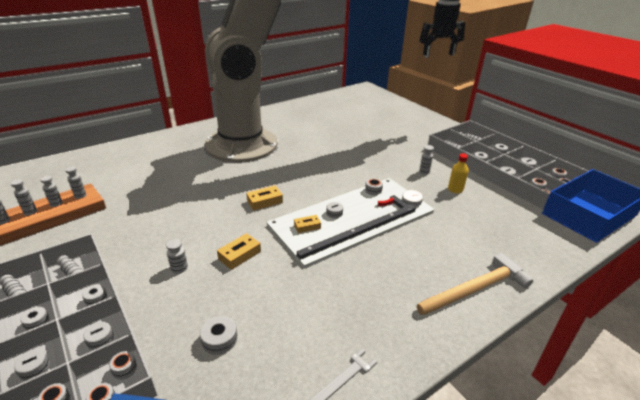

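Top view: there are three spacer-like blocks, at (337,188) on the plate, (403,192) and (348,251) on the bench. The one on the plate is the smallest and the only one on the plate, so it fits the description. I'll confirm it in an enlarged crop.

Run:
```python
from h import *
i=cv2.imread("pics/top0.png")[140:225,205:435]
a=cv2.resize(i,None,fx=3.478,fy=3.478,interpolation=cv2.INTER_CUBIC)
j=cv2.imread("pics/scene0.png")[165:270,210:440]
b=cv2.resize(j,None,fx=2.8,fy=2.8,interpolation=cv2.INTER_CUBIC)
b=cv2.copyMakeBorder(b,0,0,0,a.shape[1]-b.shape[1],0)
cv2.imwrite("pics/crop1.png",np.vstack([a,b]));print(a.shape,b.shape)
```

```text
(296, 800, 3) (294, 800, 3)
```

View pics/crop1.png

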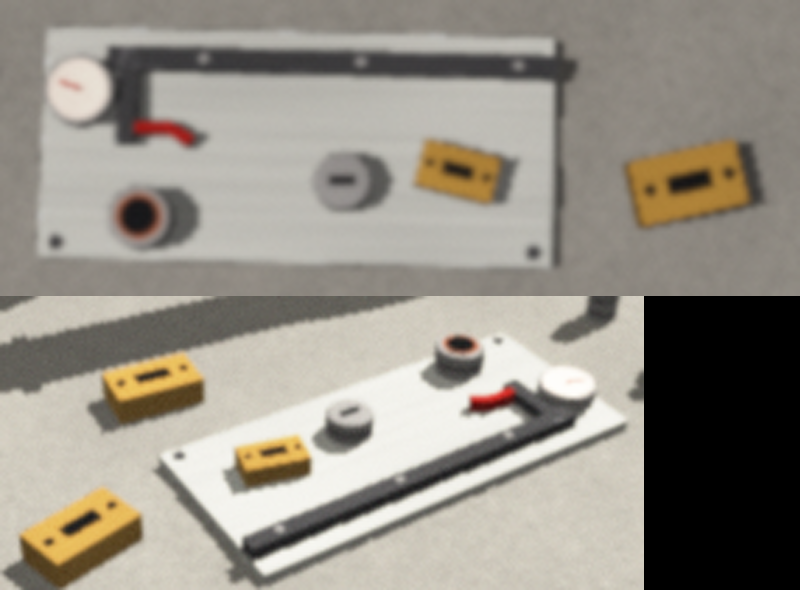

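The crop confirms it: the block on the plate (crop 459,171) is clearly smaller than the one on the bench at (690,183). Plate corners in crop pixels are (47,28), (556,38), (556,267) and (38,255). Spacer top corners are (424,140), (503,156), (492,203) and (415,187). Next I'll compute the poses.

```bash
cat > loc.py <<'E'
from h import *
f=r.grab_frame("top")
def c(x,y,z): return pt(f,205+(x+.5)/3.478-.5,140+(y+.5)/3.478-.5,z)[:2]
P=np.array([c(*q,.012) for q in[(47,28),(556,38),(556,267),(38,255)]])
M=np.array([(.09,.215),(.09,-.18),(-.09,-.18),(-.09,.215)])
A=P-P.mean(0);B=M-M.mean(0)
th=np.arctan2((B[:,0]*A[:,1]-B[:,1]*A[:,0]).sum(),(A*B).sum())
Rm=np.array([[np.cos(th),-np.sin(th)],[np.sin(th),np.cos(th)]])
t=P.mean(0)-Rm@M.mean(0)
E
python3 - <<'E'
from loc import *
print(th,np.degrees(th),t,"resid",(P-(M@Rm.T+t)).round(4).tolist())
w=lambda x,y:Rm.T@(np.array([x,y])-t)
S=np.array([w(*c(*q,.032)) for q in[(424,140),(503,156),(492,203),(415,187)]])
print(S.round(4),S.mean(0),np.linalg.norm(np.diff(S,axis=0),axis=1))
e=S[0]+S[3]-S[1]-S[2];print("ang",np.degrees(np.arctan2(-e[0],e[1])))
print("die",w(*c(343,180,.036)),"ring",w(*c(138,216,.040)))
print("rail0 line",w(*c(150,72,.026)),w(*c(540,78,.026)),"lip",w(*c(150,135,.026)))
print("start spacer world",Rm@S.mean(0)+t,"pocket",Rm@[.037,.11]+t)
np.savez("plate.npz",Rm=Rm,t=t,th=th)
E
```

```text
-0.03162440965840101 -1.8119452030191354 [0.51803705 0.03345541] resid [[-0.0014, 0.0007], [-0.0013, 0.0004], [0.0008, -0.0009], [0.0019, -0.0002]]
[[ 0.0036 -0.0779]
 [-0.0073 -0.1377]
 [-0.0432 -0.1299]
 [-0.0323 -0.0717]] [-0.019812   -0.10428583] [0.06087021 0.03671624 0.05918479]
ang -10.487498205149226
die [-0.02856993 -0.01749448] ring [-0.05921778  0.13491454]
rail0 line [0.05265225 0.13190721] [ 0.05422637 -0.16591897] lip [0.00407481 0.13008555]
start spacer world [ 0.49493753 -0.07015184] pocket [0.55849666 0.1422305 ]
```

Emit:
{"name": "apply_moves", "arguments": {"increments": "0 0 0 0 -0.82 0 0; 0 0 0 0 -0.82 0 0; 0 0 0 0 -0.81 0 0; 0 0 -0.035 0.03 0 0 0; 0 0 -0.035 0.03 0 0 0; 0 0 -0.035 0.03 0 0 0; 0 0 -0.035 0.03 0 0 0; 0 0 -0.035 0.03 0 0 0", "squeeze": 40}}

```text
clock: 0.95
tcp_pos: [0.3613, 0.4581, 0.2481]
orientation: [0.025, 1.571, -0.025]
contact_force: [1.0, -0.2, 0.1]
grip_width: -0.0004
```

Emit:
{"name": "apply_moves", "arguments": {"increments": "0 0 -0.045 0.01 0 0 0; 0 0 -0.045 0.01 0 0 0; 0 0 -0.045 0.01 0 0 0; 0 0 -0.045 0.01 0 0 0; 0 0 -0.045 0.01 0 0 0; 0 0 -0.045 0.01 0 0 0; 0 0 -0.045 0.01 0 0 0; 0 0 -0.045 0.01 0 0 0"}}

```text
clock: 1.75
tcp_pos: [0.4288, 0.0956, 0.2484]
orientation: [0.025, 1.57, -0.025]
contact_force: [0.7, 0.0, 0.9]
grip_width: 0.0001
```

```bash
cat > st.py <<'E'
from h import *
d=np.load("plate.npz");o=r.get_obs();p=o["tcp_pos"]
T=R.from_rotvec(o["orientation"]).as_matrix()
print("t",round(o["clock"],2),"plate xy mm",((d["Rm"].T@(p[:2]-d["t"]))*1e3).round(1),"z",(p[2]*1e3).round(1),"F",o["contact_force"].round(1),"w",o["grip_width"].round(4))
print("tool yaw err deg",(np.degrees(np.arctan2(T[1,1],T[0,1])-np.pi/2-d["th"])).round(2),"down",T[:,0].round(4),"joints",o["joints"].round(2))
E
python3 st.py
```

```text
Traceback (most recent call last):
  File "st.py", line 4, in <module>
    print("t",round(o["clock"],2),"plate xy mm",((d["Rm"].T@(p[:2]-d["t"]))*1e3).round(1),"z",(p[2]*1e3).round(1),"F",o["contact_force"].round(1),"w",o["grip_width"].round(4))
                                                                                                                                                      ^^^^^^^^^^^^^^^^^^^^^
AttributeError: 'float' object has no attribute 'round'
```

Emit:
{"name": "apply_moves", "arguments": {"increments": "0 0 -0.042 0.005 0 0 0; 0 0 -0.042 0.005 0 0 0; 0 0 -0.042 0.005 0 0 0; 0 0 -0.041 0.005 0 0 0; 0 0.037 0 0 0 0 0; 0 0.037 0 0 0 0 0; 0 0.037 0 0 0 0 0; 0 0.037 0 0 0 0 0"}}

```text
clock: 2.55
tcp_pos: [0.4436, -0.0702, 0.0991]
orientation: [0.025, 1.57, -0.025]
contact_force: [0.5, -0.3, -0.1]
grip_width: -0.0
```

```bash
sed -i 's/o\["grip_width"\].round(4)/round(o["grip_width"],4)/' st.py; python3 st.py
cat > look.py <<'E'
import sys
from h import *
n=sys.argv[1]
i=r.grab_frame("top")["color"][140:225,205:435]
a=cv2.resize(i,None,fx=3.478,fy=3.478,interpolation=cv2.INTER_CUBIC)
j=r.grab_frame("scene")["color"][165:270,210:440]
b=cv2.resize(j,None,fx=2.8,fy=2.8,interpolation=cv2.INTER_CUBIC)
b=cv2.copyMakeBorder(b,0,0,0,a.shape[1]-b.shape[1],0)
cv2.imwrite(f"pics/{n}.png",np.vstack([a,b]))
E
python3 look.py a1
```

```text
t 2.55 plate xy mm [ -71.1 -105.9] z 99.1 F [ 0.5 -0.3 -0.1] w -0.0
tool yaw err deg -0.02 down [ 7.e-04 -1.e-04 -1.e+00] joints [-0.28  0.35  0.35  2.23 -0.21  0.6   1.77]
```

View pics/a1.png

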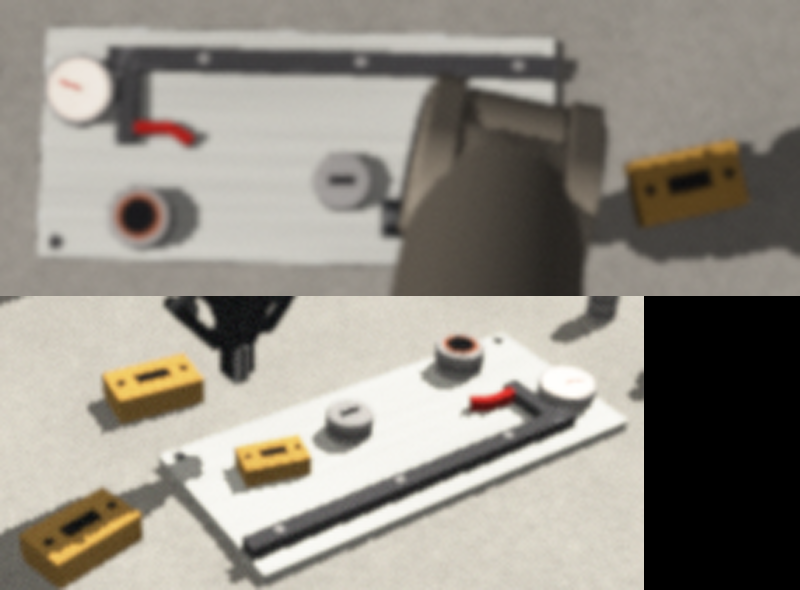

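The second view shows the closed fingers behind the spacer, clear of everything. I'll descend and start the push towards the rail.

Emit:
{"name": "apply_moves", "arguments": {"increments": "0 0.022 0 0 0 0 0; 0 0.022 0 0 0 0 0; 0 0.02 0 0 0 0 0; 0 0 0 0 0 0 0; 0 0 0 0.01 0 0 0; 0 0 0 0.01 0 0 0; 0 0 0 0.008 0 0 0; 0 0 0 0.007 0 0 0"}}

```text
clock: 3.45
tcp_pos: [0.4796, -0.0713, 0.0371]
orientation: [0.025, 1.57, -0.025]
contact_force: [-2.5, -0.0, 1.9]
grip_width: -0.0002
```

```bash
python3 st.py
```

```text
t 3.45 plate xy mm [ -35.1 -105.9] z 37.1 F [-2.5 -0.   1.9] w -0.0002
tool yaw err deg -0.01 down [ 7.e-04  0.e+00 -1.e+00] joints [-0.21  0.51  0.28  2.17 -0.29  0.49  1.83]
```

Emit:
{"name": "apply_moves", "arguments": {"increments": "0 0 0 0.005 0 0 0; 0 0 0 0.005 0 0 0; 0 0 0 0.005 0 0 0; 0 0 0 0.005 0 0 0; 0 0 0 0.005 0 0 0; 0 0 0 0.005 0 0 0; 0 0 0 0.005 0 0 0; 0 0 0 0.002 0 0 0"}}

```text
clock: 4.25
tcp_pos: [0.5165, -0.0724, 0.0363]
orientation: [0.025, 1.57, -0.025]
contact_force: [-2.3, 0.1, -1.0]
grip_width: -0.0001
```

Emit:
{"name": "apply_moves", "arguments": {"increments": "0 0 0 0.001 0 0 0; 0 0 0 0.001 0 0 0; 0 0 0 0.001 0 0 0; 0 0 0 0.001 0 0 0; 0 0 0 0.001 0 0 0; 0 0 0 0.001 0 0 0; 0 0 0 0 0 0 0; 0 0 0 0 0 0 0"}}

```text
clock: 5.05
tcp_pos: [0.5176, -0.0722, 0.0356]
orientation: [0.026, 1.578, -0.024]
contact_force: [-10.3, 1.5, 8.1]
grip_width: 0.0002
```

```bash
python3 st.py
```

```text
t 5.05 plate xy mm [   2.9 -105.6] z 35.6 F [-10.3   1.5   8.1] w 0.0002
tool yaw err deg -0.02 down [-0.0075  0.0013 -1.    ] joints [-0.2   0.56  0.28  2.08 -0.29  0.55  1.83]
```

```bash
python3 look.py a2
```

```text
(no output)
```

View pics/a2.png

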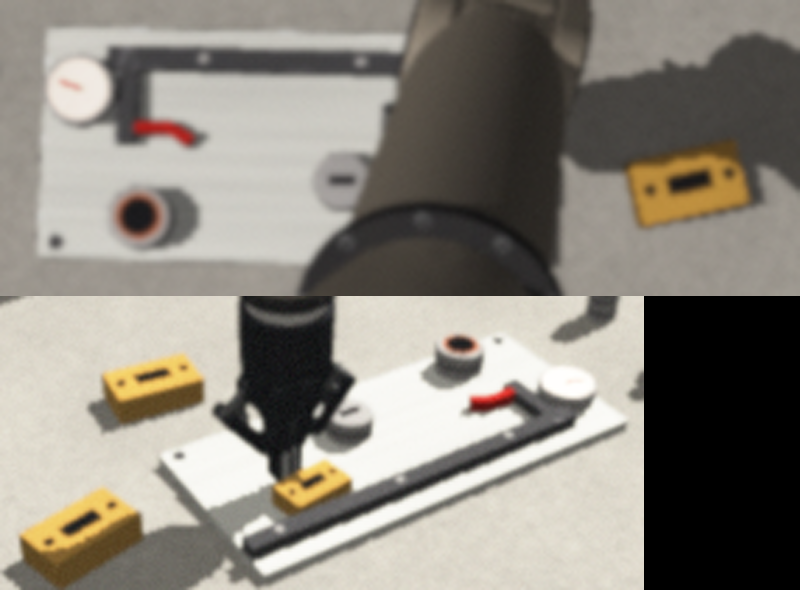

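Run:
```python
from h import *
f=r.grab_frame("scene");d=np.load("plate.npz")
i=f["color"][215:265,285:365]
cv2.imwrite("pics/z1.png",cv2.resize(i,None,fx=10,fy=10,interpolation=cv2.INTER_CUBIC))
```

```text
(no output)
```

View pics/z1.png

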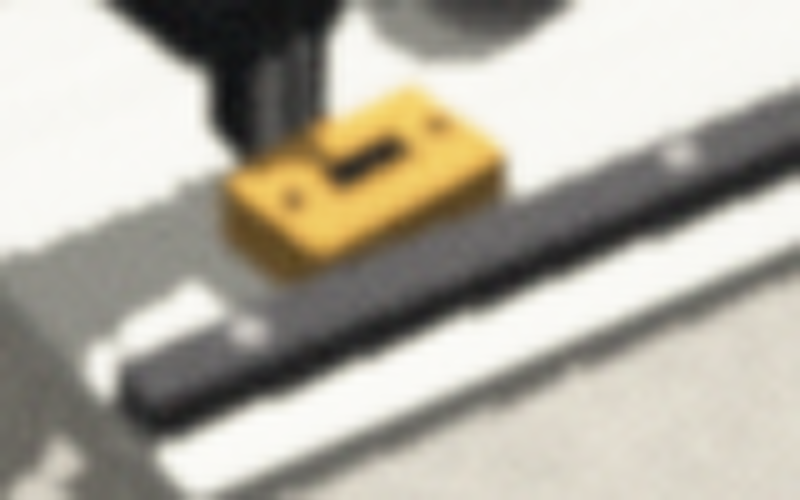

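Run:
```python
from h import *
f=r.grab_frame("scene");d=np.load("plate.npz")
w=lambda u,v,z:(d["Rm"].T@(pt(f,285+(u+.5)/10-.5,215+(v+.5)/10-.5,z)[:2]-d["t"])*1e3).round(1)
for q in[(225,185),(412,85),(507,158),(303,255)]:print(w(*q,.032))
print("slot",w(335,175,.032),w(408,143,.032),"holes",w(293,197,.032),w(435,122,.032))
print("rail near top edge",w(300,282,.026),w(510,200,.026),w(800,92,.026),"end",w(122,368,.026))
```

```text
[  20.8 -128.5]
[ 12.3 -70.8]
[ 46.9 -67.3]
[  51.3 -126.6]
slot [  31.1 -104.9] [ 30.2 -83.9] holes [  32.7 -117.4] [ 26.9 -74.1]
rail near top edge [  52.9 -128.3] [ 54.1 -71.1] [57.4 11.7] end [  56.6 -177.3]
```

The spacer touches the rail with its -y corner. Its +y end is still about 8 mm off, so it is turned about 7° the other way. I'll back off, shift 16 mm towards +y and push that end in.

Emit:
{"name": "apply_moves", "arguments": {"increments": "0 0 0 -0.012 0 0 0; 0 0 0 -0.006 0 0 0; 0 0 0.008 0 0 0 0; 0 0 0.008 0 0 0 0; 0 0 0 0.005 0 0 0; 0 0 0 0.005 0 0 0; 0 0 0 0.003 0 0 0; 0 0 0 0.002 0 0 0"}}

```text
clock: 6.05
tcp_pos: [0.5187, -0.0563, 0.036]
orientation: [0.025, 1.572, -0.025]
contact_force: [-3.1, 0.8, 1.1]
grip_width: 0.0002
```

```bash
python3 st.py
```

```text
t 6.05 plate xy mm [  3.5 -89.7] z 36.0 F [-3.1  0.8  1.1] w 0.0002
tool yaw err deg -0.0 down [-1.8e-03  3.0e-04 -1.0e+00] joints [-0.24  0.56  0.29  2.08 -0.29  0.54  1.8 ]
```

Emit:
{"name": "apply_moves", "arguments": {"increments": "0 0 0 0.001 0 0 0; 0 0 0 0.001 0 0 0; 0 0 0 0.001 0 0 0; 0 0 0 0.001 0 0 0; 0 0 0 0.001 0 0 0; 0 0 0 0.001 0 0 0; 0 0 0 0 0 0 0; 0 0 0 0 0 0 0"}}

```text
clock: 6.85
tcp_pos: [0.5211, -0.0567, 0.0357]
orientation: [0.026, 1.578, -0.025]
contact_force: [-11.8, 1.4, 7.6]
grip_width: 0.0002
```

```bash
python3 st.py
```

```text
t 6.85 plate xy mm [  5.9 -90. ] z 35.7 F [-11.8   1.4   7.6] w 0.0002
tool yaw err deg -0.05 down [-0.0076  0.001  -1.    ] joints [-0.24  0.56  0.29  2.07 -0.29  0.55  1.8 ]
```

Emit:
{"name": "apply_moves", "arguments": {"increments": "0 0 0 -0.012 0 0 0; 0 0 0 -0.012 0 0 0; 0 0 -0.034 0 0 0 0; 0 0 -0.034 0 0 0 0; 0 0 0 0.018 0 0 0; 0 0 0 0.018 0 0 0; 0 0 0 0.014 0 0 0; 0 0 0 0 0 0 0"}}

```text
clock: 7.65
tcp_pos: [0.551, -0.1258, 0.0368]
orientation: [0.024, 1.567, -0.025]
contact_force: [-1.2, 0.1, -0.4]
grip_width: -0.0001
```

```bash
python3 st.py
python3 - <<'E'
from h import *
f=r.grab_frame("scene")
i=f["color"][215:265,285:365]
a=cv2.resize(i,None,fx=10,fy=10,interpolation=cv2.INTER_CUBIC)
cv2.imwrite("pics/z2.png",a)
E
```

```text
t 7.65 plate xy mm [  38.  -158.1] z 36.8 F [-1.2  0.1 -0.4] w -0.0001
tool yaw err deg 0.01 down [ 3.6e-03 -9.0e-04 -1.0e+00] joints [-0.1   0.6   0.28  1.99 -0.29  0.59  1.91]
```

View pics/z2.png

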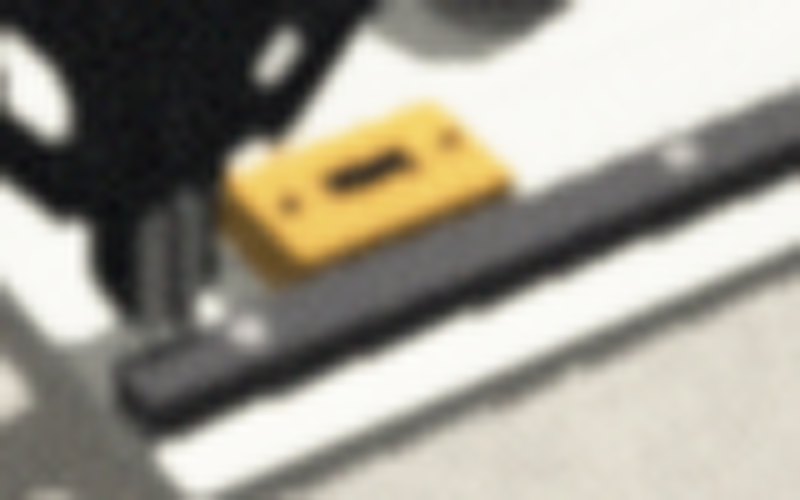

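The spacer is now flush: its top edge (300,268)–(517,183) runs parallel to the rail edge. Next I'll slide it along the rail.

Emit:
{"name": "apply_moves", "arguments": {"increments": "0 0 0.008 -0.002 0 0 0; 0 0 0.006 0 0 0 0; 0 0 0.005 0 0 0 0; 0 0 0.008 0 0 0 0; 0 0 0.008 0 0 0 0; 0 0 0.008 0 0 0 0; 0 0 0.008 0 0 0 0; 0 0 0.008 0 0 0 0"}}

```text
clock: 8.5
tcp_pos: [0.5478, -0.0665, 0.0361]
orientation: [0.025, 1.572, -0.026]
contact_force: [-3.1, -4.9, 2.1]
grip_width: 0.0001
```

Emit:
{"name": "apply_moves", "arguments": {"increments": "0 0 0.01 0 0 0 0; 0 0 0.01 0 0 0 0; 0 0 0.01 0 0 0 0; 0 0 0.01 0 0 0 0; 0 0 0.01 0 0 0 0; 0 0 0.01 0 0 0 0; 0 0 0.01 0 0 0 0; 0 0 0.005 0 0 0 0"}}

```text
clock: 9.3
tcp_pos: [0.5506, 0.0098, 0.0361]
orientation: [0.024, 1.572, -0.024]
contact_force: [-2.4, -2.9, 0.8]
grip_width: -0.0002
```

```bash
python3 st.py;  python3 - <<'E'
from h import *
f=r.grab_frame("scene")
i=f["color"][185:245,315:411]
a=cv2.resize(i,None,fx=8,fy=8,interpolation=cv2.INTER_CUBIC)
cv2.imwrite("pics/z3.png",a)
E
```

```text
t 9.3 plate xy mm [ 33.3 -22.6] z 36.1 F [-2.4 -2.9  0.8] w -0.0002
tool yaw err deg 0.05 down [-1.e-03  2.e-04 -1.e+00] joints [-0.36  0.59  0.29  2.02 -0.3   0.58  1.68]
```

View pics/z3.png

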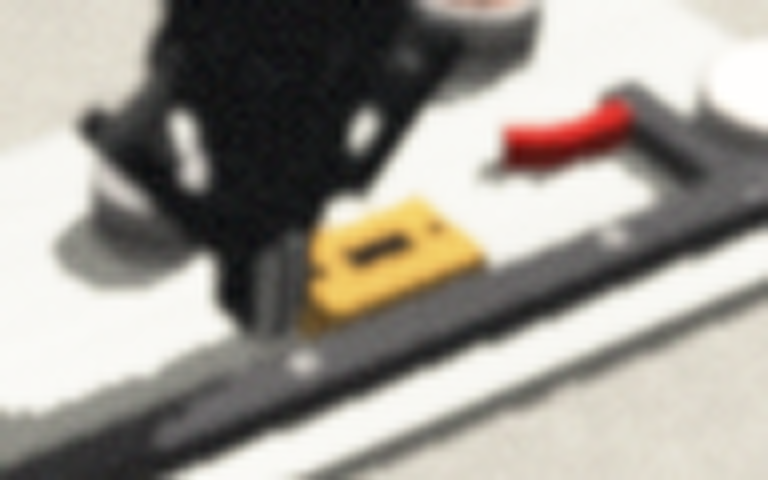

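The spacer is still flush, at roughly y = +20 mm, so I'll continue.

Emit:
{"name": "apply_moves", "arguments": {"increments": "0 0 0.008 0.001 0 0 0; 0 0 0.008 0.001 0 0 0; 0 0 0.008 0 0 0 0; 0 0 0.008 0 0 0 0; 0 0 0.008 0 0 0 0; 0 0 0.008 0 0 0 0; 0 0 0.008 0 0 0 0; 0 0 0.004 0 0 0 0"}}

```text
clock: 10.15
tcp_pos: [0.5554, 0.0699, 0.0364]
orientation: [0.025, 1.57, -0.024]
contact_force: [-0.5, -1.5, -1.2]
grip_width: 0.0
```

Emit:
{"name": "apply_moves", "arguments": {"increments": "0 0 0.003 0 0 0 0; 0 0 0.003 0 0 0 0; 0 0 0.003 0 0 0 0; 0 0 0.003 0 0 0 0; 0 0 0.003 0 0 0 0; 0 0 0.003 0 0 0 0; 0 0 0.002 0 0 0 0; 0 0 0.001 0 0 0 0"}}

```text
clock: 10.95
tcp_pos: [0.5558, 0.0896, 0.0363]
orientation: [0.025, 1.571, -0.025]
contact_force: [-0.2, -1.5, 0.5]
grip_width: 0.0
```

```bash
python3 st.py
```

```text
t 10.95 plate xy mm [36.  57.3] z 36.3 F [-0.2 -1.5  0.5] w 0.0
tool yaw err deg -0.0 down [ 1.e-04  0.e+00 -1.e+00] joints [-0.5   0.6   0.3   1.99 -0.31  0.59  1.55]
```

Emit:
{"name": "apply_moves", "arguments": {"increments": "0 0 0.002 0 0 0 0; 0 0 0.002 0 0 0 0; 0 0 0.002 0 0 0 0; 0 0 0.001 0 0 0 0; 0 0 0.001 0 0 0 0; 0 0 0.001 0 0 0 0; 0 0 0.001 0 0 0 0; 0 0 0 0 0 0 0"}}

```text
clock: 11.75
tcp_pos: [0.5561, 0.0996, 0.0363]
orientation: [0.025, 1.571, -0.025]
contact_force: [-0.3, -1.9, 1.8]
grip_width: -0.0005
```

```bash
python3 st.py
```

```text
t 11.75 plate xy mm [35.9 67.3] z 36.3 F [-0.3 -1.9  1.8] w -0.0005
tool yaw err deg -0.0 down [ 0.e+00  1.e-04 -1.e+00] joints [-0.52  0.61  0.3   1.98 -0.31  0.59  1.53]
```

Not at the stop yet, so I'll keep going slowly until the force rises.

Emit:
{"name": "apply_moves", "arguments": {"increments": "0 0 0.001 0 0 0 0; 0 0 0.001 0 0 0 0; 0 0 0.001 0 0 0 0; 0 0 0.001 0 0 0 0; 0 0 0.001 0 0 0 0; 0 0 0.001 0 0 0 0; 0 0 0 0 0 0 0; 0 0 0 0 0 0 0"}}

```text
clock: 12.55
tcp_pos: [0.556, 0.1018, 0.0363]
orientation: [0.024, 1.571, -0.03]
contact_force: [-0.8, -10.7, 3.0]
grip_width: -0.0001
```

```bash
python3 st.py;  python3 - <<'E'
from h import *
f=r.grab_frame("scene")
i=f["color"][170:230,335:431]
a=cv2.resize(i,None,fx=8,fy=8,interpolation=cv2.INTER_CUBIC)
cv2.imwrite("pics/z4.png",a)
E
```

```text
t 12.55 plate xy mm [35.8 69.5] z 36.3 F [ -0.8 -10.7   3. ] w -0.0001
tool yaw err deg -0.17 down [-7.0e-04 -3.5e-03 -1.0e+00] joints [-0.53  0.61  0.31  1.98 -0.31  0.6   1.52]
```

View pics/z4.png

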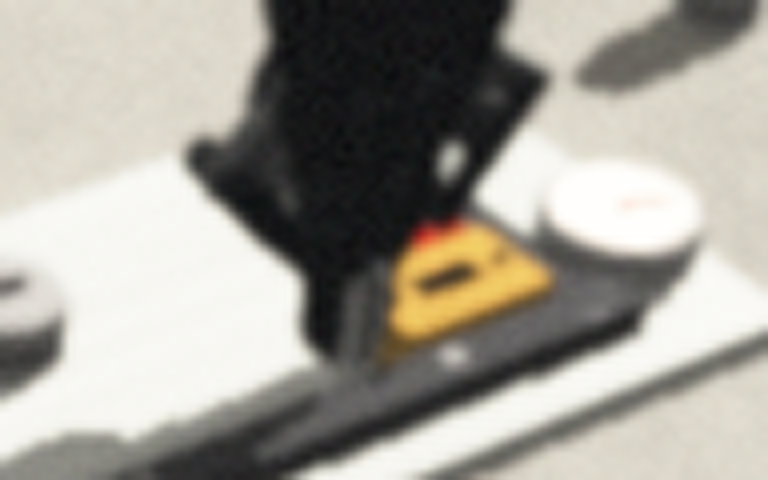

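It's in the pocket and the force has risen to 11 N. I'll press once more to be sure, then back off, rise and clear the view.

Emit:
{"name": "apply_moves", "arguments": {"increments": "0 0 0.001 0 0 0 0; 0 0 0.001 0 0 0 0; 0 0 0.001 0 0 0 0; 0 0 0.001 0 0 0 0; 0 0 0 0 0 0 0; 0 0 0 0 0 0 0; 0 0 0 0 0 0 0; 0 0 0 0 0 0 0"}}

```text
clock: 13.4
tcp_pos: [0.5559, 0.1022, 0.0363]
orientation: [0.024, 1.572, -0.035]
contact_force: [-1.3, -18.3, 7.1]
grip_width: -0.0
```

Emit:
{"name": "apply_moves", "arguments": {"increments": "0 0 -0.008 0 0 0 0; 0 0 -0.02 0 0 0 0; 0 0 -0.02 0 0 0 0; 0 -0.04 0 0 0 0 0; 0 -0.045 0 0 0 0 0; 0 -0.045 0 0 0 0 0; 0 -0.045 -0.01 0 0 0 0; 0 0 -0.045 0 0 0 0"}}

```text
clock: 14.2
tcp_pos: [0.5575, 0.0128, 0.2173]
orientation: [0.022, 1.56, -0.012]
contact_force: [1.7, -0.3, -0.4]
grip_width: 0.0002
```

Emit:
{"name": "apply_moves", "arguments": {"increments": "0 0 -0.045 0 0 0 0; 0 0 -0.045 0 0 0 0; 0 0 -0.045 0 0 0 0; 0 0 -0.045 0 0 0 0; 0 0 -0.045 0 0 0 0; 0 0 -0.04 0 0 0 0; 0 0 0 0 0 0 0; 0 0 0 0 0 0 0"}}

```text
clock: 15.0
tcp_pos: [0.5447, -0.2585, 0.211]
orientation: [0.027, 1.571, -0.025]
contact_force: [0.9, 0.4, -0.9]
grip_width: 0.0003
```

```bash
python3 st.py;  python3 - <<'E'
from h import *
i=r.grab_frame("top")["color"][145:215,212:312]
a=cv2.resize(i,None,fx=8,fy=8,interpolation=cv2.INTER_CUBIC)
cv2.imwrite("pics/z5.png",a)
E
```

```text
t 15.0 plate xy mm [  35.9 -290.9] z 211.0 F [ 0.9  0.4 -0.9] w 0.0003
tool yaw err deg -0.09 down [ 0.e+00  8.e-04 -1.e+00] joints [-0.04  0.43  0.5   1.8  -0.24  0.98  2.1 ]
```

View pics/z5.png

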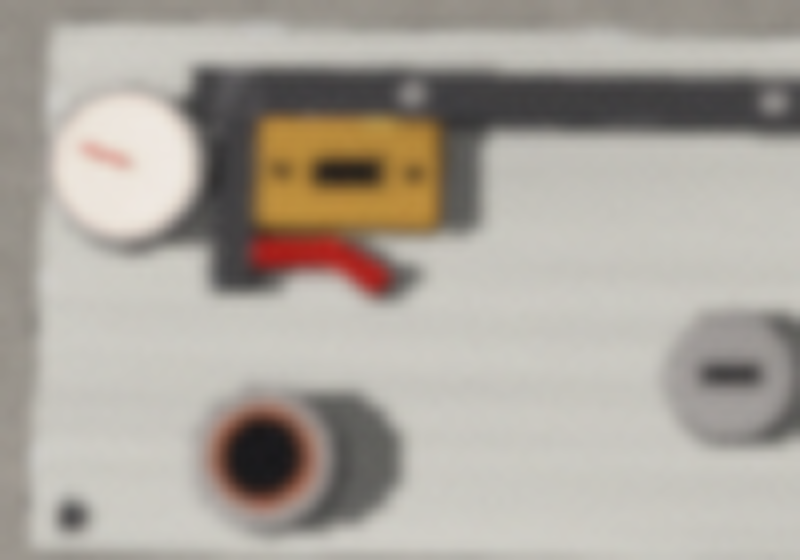

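The view shows the spacer in the pocket, touching stop and rail, with top corners at (258,116), (441,122), (439,230) and (250,228). I'll check the numbers and hand in if they agree.

Run:
```python
from h import *
f=r.grab_frame("top");d=np.load("plate.npz")
w=lambda u,v,z:d["Rm"].T@(pt(f,212+(u+.5)/8-.5,145+(v+.5)/8-.5,z)[:2]-d["t"])*1e3
S=np.array([w(*q,.032) for q in[(258,116),(441,122),(439,230),(250,228)]])
e=S[0]+S[3]-S[1]-S[2]
m=S.mean(0);a=np.arctan2(-e[0],e[1]);print(m,a,"die",w(732,376,.036),"ring",w(262,456,.04),"t",r.get_obs()["clock"])
if m[0]>34 and m[1]>107.5 and abs(a)<.06: r.hand_in();print("handed in")
```

```text
[ 35.9545502  111.52433506] -0.0028215188472160008 die [-29.01363464 -16.97967256] ring [-58.73343653 134.95585021] t 15.1
the job is handed in; nothing more can be done
handed in
```

I pushed the brass spacer against the rail, slid it along into the corner pocket, and handed the job in at about 15 s. The first push turned it about 7° too far, so I backed off and pushed its +y end in before sliding it along.

- **Stop contact:** the force rose to 11 N and then 18 N at the end stop, with almost no further movement.
- **Spacer position:** the last top view put its centre at plate (36.0, 111.5) mm against a target of (37, 110) mm. It was square to the rail within 0.003 rad. The 1.5 mm difference is within the camera calibration, since the spacer cannot pass the stop.
- **Other items:** the die on the plate and the ring die measured within 1 mm of their starting positions. I did not re-measure the punches, the big die or the bottle, but the arm never went near them at low height.
- **Arm:** it finished well clear, about 0.2 m up and off the -y end of the plate, with the force reading near zero.

No check failed. I used 10 pictures.

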